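# Lower the heavy chest lid and lock it

### The arm

A 6-joint arm with a two-finger parallel gripper is mounted at the origin on the work surface. World frame = base frame: x ahead of the robot, y to its left, z up, the work surface at z = 0. Lengths are in m, angles in degrees, forces in N, time in s.
With the tool pointing down it reaches from about 0.4 to 0.825 m from the base axis. Payload 7 kg.
Tool frame: the origin (TCP) lies on the centre line of the jaws, within the pads' length; the fingertips stand 11 mm ahead of it and the grasp point (between the pads) lies 8 mm behind it; z points along the fingers, y is the line along which they close (so a half turn about z gives the same grasp; the last joint's range is limited). The gripper opens to 88 mm and grips with 3 to 60 N. Pads are 19 mm wide; open, the fingers measure 130 mm over their backs; the gripper's body (78 mm by 193 mm) begins 47 mm behind the grasp point.
Start: joints at [89.731, 20.546, 0.682, 0, -70.136, -16.507], TCP at [0.195, 0.646, 0.238] pointing down, gripper open.
Joint ranges: [-176.03, 176.03], [-82.01, 121.73], [-58.28, 71.71], [-173.87, 95.51], [-174.79, -0.11], [-173.66, 173.66]. Speed limits (degrees/s): [136.94, 136.94, 172.46, 180, 180, 180].

### API

Orientations are given as [roll, pitch, yaw] about the fixed x, y, z axes, in that order (R = Rz(yaw) Ry(pitch) Rx(roll)).
In Python, from plant import r, capture, camera_model, job gives the robot as it stands.
- The arm moves only by the tool drive_tool, never from a script. Its argument "increments" is a list that holds one entry, the list of rows, each a list of 5 numbers: the gripper's target within -1 to 1 (fully open at 1, half-way at 0, shut at -1), then the shift along the tool's x, y, z scaled (see below), then the turn about the tool's z scaled (see below). In form: [[[gripper, tx, ty, tz, roll], ...]]. A call has 1 to 5 rows; each row is the pose to reach, as a shift and turn from the pose commanded when the call began, along the tool's axes at that moment, turning the shorter way round; what a row does not reach only later rows make up. The controller multiplies each number of a shift by 120 mm and each number of a turn by 360 degrees. A row lasts 1/8 s, in which the tool goes at most 62.5 mm and 10.7 degrees, less where a joint would pass 70% of its speed; a pose out of reach is approached as far as the arm can. A call with a number of a shift or a turn outside -1 to 1 is refused whole. A call with a gripper value outside its range is refused whole. The fingers move at their own pace and stop on an object; "squeeze" is the grip in N (left out, the last holds). Time passes only in rows, so rows that repeat a pose let the fingers close. It gives the time, the measured TCP pose, the force, the opening and the grip force at its end, in the units of the state.
- r.get_state(): the state, without advancing time (a new reading comes with each control period).
- capture(name): name is "side" or "top"; returns the picture (400x640x3 uint8, red, green, blue); there is no depth.
- camera_model(name): a dict with "camera_matrix" (3x3 intrinsics, pixels), "rvec" (rotation vector, rad) and "tvec" (3), from world to camera coordinates, as OpenCV has them. Camera axes: x right, y down, z forward; pixel columns grow to the right and rows downward; lengths in m; the calibration is good to about 2 mm. A picture is of the moment at which its call begins. camera_model takes no time and is no camera call.
- job.close_job(): hands the job in; it is judged then, once.
The state is a dict: "time_s": time; "joints": joint angles; "qd": joint speeds; "joint_torque": joint torques, N m; "tcp_pos": TCP position; "eef_rot": TCP orientation; "contact_force": force on the tool from outside, world axes, zero at the start; "moment": the same for the moment, N m; "gripper_width": finger opening in m; "gripper_force": force on a finger pad.
Only numpy, scipy, OpenCV 4.12 (cv2) and the standard library are available. Lean on these libraries where they do the work, as an engineer would, in place of code of your own. Each camera call takes 0.05 s, during which the arm holds its last target. There are 200 camera calls.

### The job

Close and lock the grey parts chest: bring its heavy lid over by the bar and keep hold of it all the way down until it rests on the chest, so that it never drops or slams. Then push the round lock on the lid fully in, pressing firmly but with no more than about 25 N, and leave the parts lying around the chest where they are.

Things in the scene. Friction and masses are not known exactly. Their poses are not given: they have to be found in the camera images.
- chest: Grey steel chest, fixed to the table, 185 (x) by 270 (y) by 90 mm high without the lid, walls 6 mm. Origin: centre of its underside on the table. Its own x axis points from its front (the robot's side) to its back, where the lid is hinged; y to its left; it stands turned about the vertical.
- lid (a joint): Lid angle, rad: 0 fully shut, resting on the chest (hard stop); grows as it opens (limit 1.45); starts 1.2 to 1.4, nearly upright. The lid weighs 1.7 to 2.3 kg. Its stiff hinge (0.9 N m friction) holds it up above about 1.15; below that the weight wins and, let go, it drops and slams, even from 5 mm: carry it (up to 14 N at the bar) until the chest takes its weight.
- hinge (a point): Middle of the hinge line at the chest's upper back edge: 92.5 mm from the chest's origin along its +x, 90 mm above the table. The lid turns about the chest's y axis through this point. Its axes are the lid's (see bar).
- bar (a point): Centre of the steel pull bar at the lid's free edge: round, 14 mm thick, parallel to the hinge, 227 mm from it, 5 mm above the level of the lid's underside. Arms 70 mm either side join it to the lid, with a 35 mm gap between bar and lid: it can be gripped from above at every angle, turning in the fingers. Axes: the lid's: x from bar to hinge, y along the bar, z out of its outer face.
- lock (a joint): Travel of the push-in lock, m: 0 standing out (start), 0.010 fully in (hard stop). About 8 N of friction: it moves slowly under 8 to 12 N and stays where it is left. At its stop the force shoots up.
- lock_seat (a point): Point on the lid's outer face under the middle of the lock, mid-width, 150 mm from the hinge; shut, it is 100 mm above the table. The lock is a round plunger 36 mm across in a rigid sleeve 50 mm across, screwed up to a different height each time: its flat top stands 14 to 30 mm above this point when out, so feel for it, and 10 mm lower when in (then 2 mm above its sleeve). Lid: 10 mm thick, 185 by 270 mm.
- hub_mid (a point): Bystander: centre of a wheel hub standing on end left of the chest, 58 mm across, 72 mm high.
- carton_mid (a point): Bystander: centre of a small cardboard carton right of the chest, 75 by 55 by 45 mm.
- cup_mid (a point): Bystander: centre of a steel bearing cup (ring 52 mm across, 22 mm high) lying in front and left of the chest.
- stem_mid (a point): Bystander: centre of a dark handlebar stem, about 100 mm long and 45 mm high, lying in front and right of the chest.

How it is judged (in metres and radians):
On the way, in this order (a step that is already met when the one before it is completed fails the run):
1. the lid, past its balance (0.15 to 0.7 rad open), is carried down by the robot (value of joint lid between 0.15 and 0.7 rad and contact force between lid and anything else above 1 N), for 0.2 s.
2. the lid rests shut on the chest (value of joint lid below 0.012 rad), for 0.1 s.
3. the lock is pushed fully in (value of joint lock above 0.009 m), for 0.1 s.
At the end, for the whole second after the job is handed in: The lid is shut and at rest (within 0.012 rad, 2 mm at its front edge) and the lock is fully in (within 1 mm of its 10 mm travel) (value of joint lid below 0.012 rad and velocity of joint lid between -0.02 and 0.02 rad/s and value of joint lock above 0.009 m); the robot touches nothing.
It fails at once if the lid drops or slams (closing faster than 0.9 rad/s) (velocity of joint lid below -0.9 rad/s).
It fails at once if the lock is pressed with more than 28 N (contact force between lock and anything else above 28 N).
It fails at once if a part lying beside the chest is moved by more than 25 mm (distance of any of hub_mid, carton_mid, cup_mid, stem_mid from where it was at the start of the episode above 0.025 m).
It also fails if it takes over 69 s, if anything falls off the work surface, if the arm or the gripper's body presses on something with over 40 N, if the wrist force passes 120 N, or if a joint passes its speed limit or range.

## Working session

There is one attempt and no reset: what is moved stays moved. The work goes in short steps, Python scripts to look and compute and a tool call to move; the robot and the scene stay as the last step left them, time stands still between calls to the robot, and variables do not carry over. Pictures are saved under pics/ and viewed, at most 10 in all, crops included, and the job is handed in when it is done.

Besides the shell and the picture viewer there is one more tool, called after ">>>" as name([rows], argument=value, ...), one row to a line, values as JSON. drive_tool: Moves the arm, as the interface text tells. Its arguments: {"type":"object","properties":{"increments":{"type":"array"},"squeeze":{"type":"number"}},"required":["increments"]}

```bash
mkdir -p pics; ls; python3 - <<'E'
from plant import r,capture,camera_model
import cv2
for n in("side","top"):
    im=capture(n); cv2.imwrite(f"pics/{n}0.png",cv2.cvtColor(im,cv2.COLOR_RGB2BGR))
    m=camera_model(n);print(n,m)
print(r.get_state())
E
```

```text
pics
side {'camera_matrix': array([[488.30720124,   0.        , 320.23063349],
       [  0.        , 488.30720124, 203.31995687],
       [  0.        ,   0.        ,   1.        ]]), 'rvec': array([ 2.13771124, -0.12861015,  0.07361568]), 'tvec': array([-0.53511459,  0.13745349,  0.90274005])}
top {'camera_matrix': array([[507.46346112,   0.        , 318.56866203],
       [  0.        , 507.46346112, 195.79251276],
       [  0.        ,   0.        ,   1.        ]]), 'rvec': array([ 2.17608731, -2.18916822,  0.07881436]), 'tvec': array([0.02510089, 0.55620377, 0.96939774])}
{'time_s': 0.1, 'joints': array([ 8.97295163e+01,  2.05890250e+01,  6.40149064e-01, -1.71695237e-02,
       -7.01361805e+01, -1.65085024e+01]), 'qd': array([-0.08032379, -0.1466695 ,  0.03626357, -0.03944949, -0.03252082,
       -0.09553111]), 'joint_torque': array([-1.64549092e-03, -5.84161985e+01,  2.93752527e+01,  7.01555774e+00,
        1.01978835e-02, -5.43457281e-05]), 'tcp_pos': array([0.19474773, 0.64586622, 0.23670758]), 'eef_rot': array([ 1.79913863e+02, -8.69566279e-03, -1.67848256e+01]), 'contact_force': array([0.18150735, 0.21456057, 0.74073557]), 'moment': array([ 0.00475563,  0.01369628, -0.02648259]), 'gripper_force': 0.0, 'gripper_width': 0.0878689545020444}
```

View pics/side0.png

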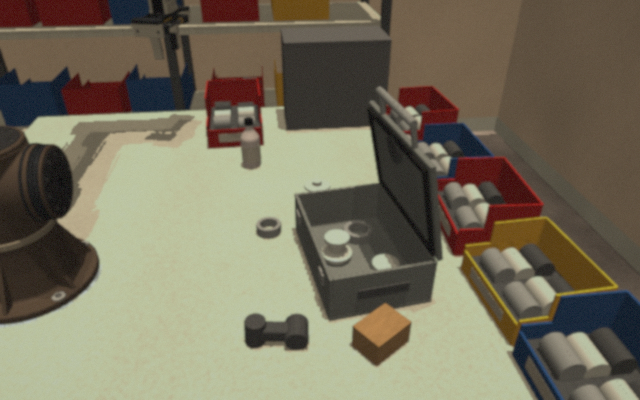

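View pics/top0.png

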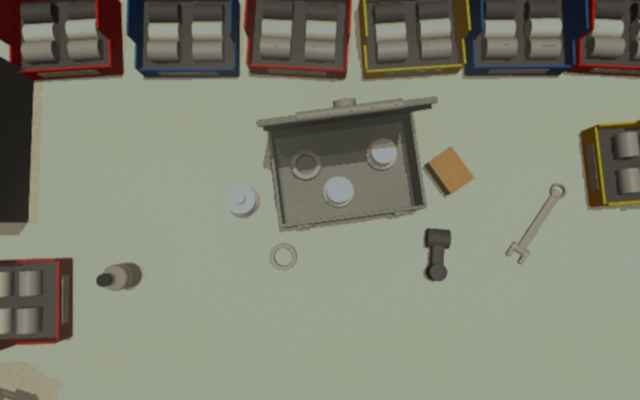

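The side view shows the chest at about (365,245) with its lid nearly upright and the bar at about (397,115). The top view shows the front rim from about (279,228) to (424,207), the hub at (241,199), cup at (283,257), carton at (450,171) and stem at (437,255).

```bash
python3 - <<'E'
import cv2,numpy as np
a=cv2.imread("pics/top0.png")[85:240,250:450]; b=cv2.imread("pics/side0.png")[75:325,280:450]
cv2.imwrite("pics/c1.png",cv2.resize(a,None,fx=3.8,fy=3.8,interpolation=cv2.INTER_CUBIC))
cv2.imwrite("pics/c2.png",cv2.resize(b,None,fx=2.4,fy=2.4,interpolation=cv2.INTER_CUBIC))
E
```

```text
(no output)
```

View pics/c1.png

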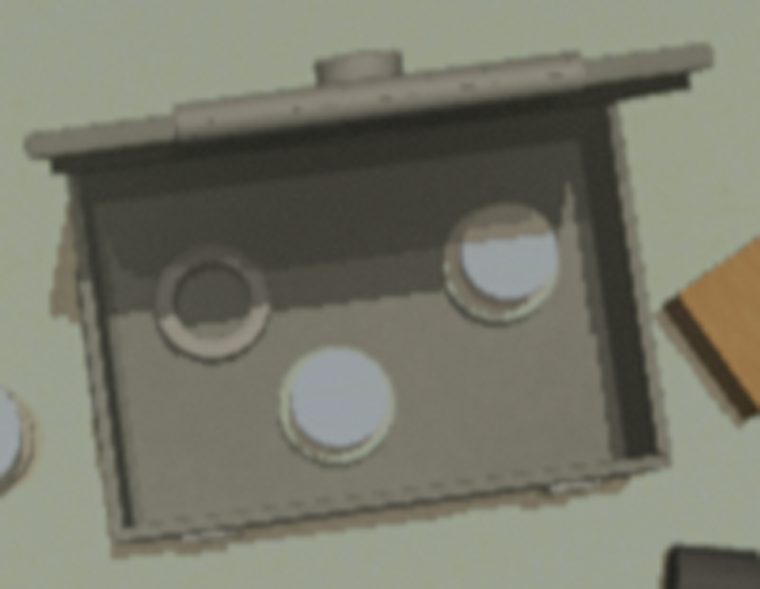

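View pics/c2.png

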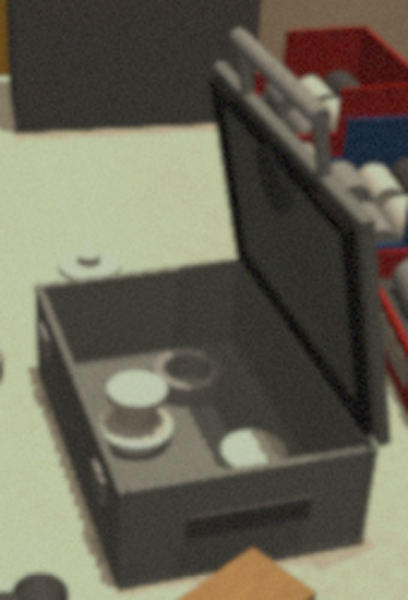

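The top crop shows the rim's front corners at (112,540) and (668,463), with the bar from (178,122) to (580,70). The side crop shows the rim corners at (40,288), (118,493) and (378,447), with the bar from (240,38) to (320,118).

```bash
cat > h.py <<'E'
import numpy as np,cv2
from plant import r,capture,camera_model
def proj(n,P):
    m=camera_model(n);return cv2.projectPoints(np.atleast_2d(P).astype(float),m['rvec'],m['tvec'],m['camera_matrix'],None)[0][:,0]
def axes(w):
    c,s=np.cos(w),np.sin(w);return np.array([c,s,0]),np.array([-s,c,0]),np.array([0,0,1.])
def chest(p,q): 
    X,Y,Z=axes(p[2]);return np.array([p[0],p[1],0])+q[0]*X+q[1]*Y+q[2]*Z
def lid(p,th,d,y,h):
    X,Y,Z=axes(p[2]);return chest(p,(.0925,0,.09))+d*(-np.cos(th)*X+np.sin(th)*Z)+y*Y+h*(np.cos(th)*Z+np.sin(th)*X)
E
cat > fit.py <<'E'
from h import *
from scipy.optimize import least_squares
T=lambda u,v:(250+u/3.8,85+v/3.8)
S=lambda u,v:(280+u/2.4,75+v/2.4)
obs=[("top",T(112,540),(-.0925,.135,.09)),("top",T(668,463),(-.0925,-.135,.09)),
("side",S(40,288),(-.0925,.135,.09)),("side",S(118,493),(-.0925,-.135,.09)),("side",S(378,447),(.0925,-.135,.09)),("side",S(122,585),(-.0925,-.135,0))]
bar=[("top",T(178,122),1),("top",T(580,70),-1),("side",S(240,38),1),("side",S(320,118),-1)]
def f(p):
    e=[proj(n,chest(p,q))[0]-uv for n,uv,q in obs]+[proj(n,lid(p,p[3],.227,s*p[4],.005))[0]-uv for n,uv,s in bar]
    return np.ravel(e)
s=least_squares(f,[.6,.0,.1,1.3,.075],loss="soft_l1")
print(s.x,np.degrees(s.x[2]));print(f(s.x).reshape(-1,2).round(1))
p=s.x
print("bar",lid(p,p[3],.227,0,.005),"shut bar",lid(p,0,.227,0,.005),"lock",lid(p,0,.15,0,.01))
for n,uv,z in(("hub",(241,197),.072),("cup",(283,257),.022),("carton",(452,169),.045),("stem",(437,255),.04)):
    m=camera_model("top");R=cv2.Rodrigues(m["rvec"])[0];d=R.T@np.linalg.solve(m["camera_matrix"],[*uv,1]);c=-R.T@m["tvec"];print(n,(c+d*(z-c[2])/d[2]).round(3))
E
python3 fit.py
```

```text
[ 0.60655913 -0.02843153  0.126299    1.35425401  0.07416082] 7.2363994662268345
[[-0.7 -1.6]
 [ 0.9 -1. ]
 [-2.3 -1.7]
 [ 0.1  0.4]
 [ 0.5  1.2]
 [-2.3  3. ]
 [-0.3 -0.7]
 [-0.5 -0.9]
 [-1.8  0. ]
 [-0.9  0.3]]
bar [ 0.65478331 -0.02230827  0.31277295] shut bar [ 0.47313044 -0.04537362  0.095     ] lock [ 0.54951712 -0.03567443  0.1       ]
hub [0.551 0.165 0.072]
cup [0.438 0.091 0.022]
carton [ 0.604 -0.233  0.045]
stem [ 0.441 -0.202  0.04 ]
```

>>> drive_tool([
  [[1,0.2,0.16,-0.15,0],[1,0.4,0.32,-0.3,0],[1,0.6,0.5,-0.4,0],[1,0.8,0.65,-0.5,0],[1,1,0.8,-0.5,0]],
])

```text
time_s: 0.72
tcp_pos: [0.283, 0.5189, 0.2984]
eef_rot: [-179.9, -0.0, -16.8]
contact_force: [0.3, 0.0, 0.4]
gripper_width: 0.0876
gripper_force: 0.0
```

>>> drive_tool([
  [[1,0.2,0.16,-0.15,0],[1,0.4,0.32,-0.3,0],[1,0.6,0.5,-0.4,0],[1,0.8,0.65,-0.5,0],[1,1,0.8,-0.5,0]],
])

```text
time_s: 1.35
tcp_pos: [0.3702, 0.3918, 0.3579]
eef_rot: [-179.9, -0.0, -16.8]
contact_force: [0.6, 0.4, -0.5]
gripper_width: 0.0877
gripper_force: 0.0
```

>>> drive_tool([
  [[1,0.2,0.16,-0.15,0],[1,0.4,0.32,-0.3,0],[1,0.6,0.5,-0.4,0],[1,0.8,0.65,-0.5,0],[1,1,0.8,-0.5,0]],
])

```text
time_s: 1.98
tcp_pos: [0.4572, 0.2651, 0.4179]
eef_rot: [-180.0, -0.0, -16.8]
contact_force: [1.3, -0.7, -0.4]
gripper_width: 0.0875
gripper_force: 0.0
```

>>> drive_tool([
  [[1,0.2,0.16,0,0.028],[1,0.4,0.32,0,0.056],[1,0.6,0.5,0,0.084],[1,0.8,0.65,0,0.112],[1,1,0.8,0,0.14]],
])

```text
time_s: 2.6
tcp_pos: [0.544, 0.1384, 0.4167]
eef_rot: [179.9, 0.0, -67.5]
contact_force: [-0.0, -0.6, 0.5]
gripper_width: 0.0874
gripper_force: 0.0
```

```bash
cat >> h.py <<'E'
P=np.array([.60656,-.02843,.1263]); TH0=1.354
def inc(target,yaw=-82.76):
    s=r.get_state();from scipy.spatial.transform import Rotation as Q
    R=Q.from_euler("xyz",s["eef_rot"],degrees=True).as_matrix()
    d=R.T@(np.array(target)-s["tcp_pos"]);return (d/.12).round(3),round(-((yaw-s["eef_rot"][2]+180)%360-180)/360,4)
E
python3 -c "
from h import *
b=lid(P,TH0,.227,0,.005);print(b,r.get_state()['tcp_pos'],inc(b+[0,0,.09]))"
```

```text
[ 0.65472804 -0.02231382  0.3127618 ] [0.54395224 0.13840797 0.4167412 ] (array([ 1.591, -0.341,  0.116]), np.float64(0.0423))
```

>>> drive_tool([
  [[1,0.25,-0.06,0,0.01],[1,0.5,-0.12,0,0.02],[1,0.75,-0.18,0,0.03],[1,1,-0.25,0,0.042],[1,1,-0.34,0,0.042]],
])

```text
time_s: 3.22
tcp_pos: [0.6282, 0.043, 0.4164]
eef_rot: [179.9, -0.0, -82.5]
contact_force: [0.2, 1.0, -0.8]
gripper_width: 0.088
gripper_force: 0.0
```

```bash
python3 -c "
from h import *
b=lid(P,TH0,.227,0,.005);print(inc(b+[0,0,.05]))"
```

```text
(array([ 0.568, -0.149,  0.447]), np.float64(0.0008))
```

>>> drive_tool([
  [[1,0.2,-0.05,0.1,0],[1,0.4,-0.1,0.2,0],[1,0.57,-0.15,0.3,0],[1,0.57,-0.15,0.4,0],[1,0.57,-0.15,0.44,0]],
])

```text
time_s: 3.85
tcp_pos: [0.6544, -0.0199, 0.3635]
eef_rot: [179.9, 0.0, -82.3]
contact_force: [0.2, 0.6, 1.2]
gripper_width: 0.0877
gripper_force: 0.0
```

```bash
python3 - <<'E'
from h import *
b=lid(P,TH0,.227,0,.005);print(inc(b+[0,0,-.004]))
a=capture("side")[40:190,300:480];b=capture("top")[40:190,250:450]
z=lambda i,f:cv2.resize(i,None,fx=f,fy=f,interpolation=cv2.INTER_CUBIC)
o=np.hstack([z(a,2),z(b,2)]);cv2.imwrite("pics/g.png",o[:,:,::-1])
E
```

```text
(array([ 0.02 , -0.001,  0.456]), np.float64(0.0013))
```

View pics/g.png

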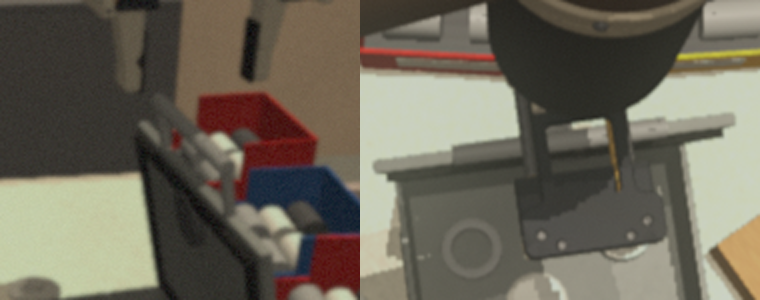

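The fingers straddle the bar in both views: left crop fingertips at (130,85) and (255,70) with the bar between them. I'll descend and close gently.

>>> drive_tool([
  [[1,0.02,0,0.12,0.001],[1,0.02,0,0.24,0.001],[1,0.02,0,0.36,0.001],[1,0.02,0,0.45,0.001],[0.2,0.02,0,0.45,0.001]],
], squeeze=10)

```text
time_s: 4.58
tcp_pos: [0.6546, -0.0225, 0.3095]
eef_rot: [179.9, -0.0, -82.7]
contact_force: [-0.5, 0.1, 0.0]
gripper_width: 0.082
gripper_force: 0.0
```

>>> drive_tool([
  [[-0.5,0,0,0,0],[-1,0,0,0,0],[-1,0,0,0,0],[-1,0,0,0,0],[-1,0,0,0,0]],
], squeeze=10)

```text
time_s: 5.2
tcp_pos: [0.6551, -0.0225, 0.3108]
eef_rot: [-180.0, -0.0, -82.7]
contact_force: [-0.3, 0.6, 0.1]
gripper_width: 0.0332
gripper_force: 0.0
```

>>> drive_tool([
  [[-1,0,0,0,0],[-1,0,0,0,0],[-1,0,0,0,0]],
], squeeze=40)

```text
time_s: 5.58
tcp_pos: [0.6552, -0.0225, 0.3108]
eef_rot: [-180.0, 0.0, -82.7]
contact_force: [1.8, -0.8, -0.2]
gripper_width: 0.0127
gripper_force: 40.0
```

>>> drive_tool([
  [[-1,0,0,0,0]],
], squeeze=40)

```text
time_s: 5.7
tcp_pos: [0.6552, -0.0225, 0.3107]
eef_rot: [-180.0, -0.0, -82.7]
contact_force: [0.8, -1.2, 0.1]
gripper_width: 0.0128
gripper_force: 40.0
```

```bash
python3 - <<'E'
from h import *
def q(t): return np.array([-.227*np.cos(t)+.005*np.sin(t), .227*np.sin(t)+.005*np.cos(t)])
th=1.354
while th>.02:
    rows=[]
    for k in range(1,6):
        d=q(max(th-.04*k,0))-q(th); rows.append([-1,0,*(-d/.12).round(3),0])
    print(round(th,3),str(rows).replace('np.float64','')); th-=.2
E
```

```text
1.354 [[-1, 0, (0.074), (0.016), 0], [-1, 0, (0.147), (0.035), 0], [-1, 0, (0.22), (0.057), 0], [-1, 0, (0.291), (0.082), 0], [-1, 0, (0.361), (0.11), 0]]
1.154 [[-1, 0, (0.069), (0.03), 0], [-1, 0, (0.137), (0.064), 0], [-1, 0, (0.204), (0.1), 0], [-1, 0, (0.269), (0.138), 0], [-1, 0, (0.332), (0.179), 0]]
0.954 [[-1, 0, (0.062), (0.044), 0], [-1, 0, (0.122), (0.09), 0], [-1, 0, (0.18), (0.138), 0], [-1, 0, (0.236), (0.189), 0], [-1, 0, (0.29), (0.242), 0]]
0.754 [[-1, 0, (0.052), (0.055), 0], [-1, 0, (0.102), (0.112), 0], [-1, 0, (0.149), (0.171), 0], [-1, 0, (0.194), (0.232), 0], [-1, 0, (0.236), (0.295), 0]]
0.554 [[-1, 0, (0.04), (0.064), 0], [-1, 0, (0.077), (0.13), 0], [-1, 0, (0.112), (0.197), 0], [-1, 0, (0.144), (0.266), 0], [-1, 0, (0.173), (0.336), 0]]
0.354 [[-1, 0, (0.026), (0.071), 0], [-1, 0, (0.05), (0.143), 0], [-1, 0, (0.071), (0.216), 0], [-1, 0, (0.088), (0.289), 0], [-1, 0, (0.103), (0.363), 0]]
0.154 [[-1, 0, (0.012), (0.075), 0], [-1, 0, (0.021), (0.15), 0], [-1, 0, (0.026), (0.225), 0], [-1, 0, (0.029), (0.29), 0], [-1, 0, (0.029), (0.29), 0]]
```

>>> drive_tool([
  [[-1,0,0.074,0.016,0],[-1,0,0.147,0.035,0],[-1,0,0.22,0.057,0],[-1,0,0.291,0.082,0],[-1,0,0.361,0.11,0]],
])

```text
time_s: 6.32
tcp_pos: [0.6114, -0.0281, 0.2978]
eef_rot: [-180.0, 0.0, -82.7]
contact_force: [1.3, 1.3, 4.2]
gripper_width: 0.0128
gripper_force: 40.0
```

>>> drive_tool([
  [[-1,0,0.069,0.03,0],[-1,0,0.137,0.064,0],[-1,0,0.204,0.1,0],[-1,0,0.269,0.138,0],[-1,0,0.332,0.179,0]],
])

```text
time_s: 6.95
tcp_pos: [0.5718, -0.0332, 0.2754]
eef_rot: [180.0, 0.0, -82.7]
contact_force: [-1.5, 1.7, 2.8]
gripper_width: 0.0129
gripper_force: 40.0
```

>>> drive_tool([
  [[-1,0,0.062,0.044,0],[-1,0,0.122,0.09,0],[-1,0,0.18,0.138,0],[-1,0,0.236,0.189,0],[-1,0,0.29,0.242,0]],
])

```text
time_s: 7.58
tcp_pos: [0.5374, -0.0375, 0.2464]
eef_rot: [180.0, 0.0, -82.7]
contact_force: [-2.5, 2.2, 1.3]
gripper_width: 0.0127
gripper_force: 40.0
```

>>> drive_tool([
  [[-1,0,0.052,0.055,0],[-1,0,0.102,0.112,0],[-1,0,0.149,0.171,0],[-1,0,0.194,0.232,0],[-1,0,0.236,0.295,0]],
])

```text
time_s: 8.2
tcp_pos: [0.5094, -0.0411, 0.211]
eef_rot: [180.0, 0.0, -82.7]
contact_force: [-1.5, 3.8, -2.4]
gripper_width: 0.0132
gripper_force: 40.0
```

>>> drive_tool([
  [[-1,0,0.04,0.064,0],[-1,0,0.077,0.13,0],[-1,0,0.112,0.197,0],[-1,0,0.144,0.266,0],[-1,0,0.173,0.336,0]],
])

```text
time_s: 8.82
tcp_pos: [0.4884, -0.0438, 0.1704]
eef_rot: [179.9, 0.0, -82.7]
contact_force: [-3.0, 4.7, -1.1]
gripper_width: 0.0127
gripper_force: 40.0
```

>>> drive_tool([
  [[-1,0,0.026,0.071,0],[-1,0,0.05,0.143,0],[-1,0,0.071,0.216,0],[-1,0,0.088,0.289,0],[-1,0,0.103,0.363,0]],
])

```text
time_s: 9.45
tcp_pos: [0.4758, -0.0455, 0.1267]
eef_rot: [179.9, 0.0, -82.7]
contact_force: [-2.7, 5.2, -4.2]
gripper_width: 0.0128
gripper_force: 40.0
```

>>> drive_tool([
  [[-1,0,0.01,0.06,0],[-1,0,0.018,0.12,0],[-1,0,0.024,0.17,0],[-1,0,0.028,0.21,0],[-1,0,0.028,0.24,0]],
])

```text
time_s: 10.07
tcp_pos: [0.4724, -0.046, 0.0979]
eef_rot: [179.9, 0.0, -82.7]
contact_force: [-4.0, 5.4, -3.6]
gripper_width: 0.0129
gripper_force: 40.0
```

>>> drive_tool([
  [[-1,0,0,0.01,0],[-1,0,0,0.02,0],[-1,0,0,0.03,0],[-1,0,0,0.035,0],[-1,0,0,0.035,0]],
])

```text
time_s: 10.7
tcp_pos: [0.4723, -0.046, 0.0937]
eef_rot: [179.8, 0.0, -82.7]
contact_force: [-2.9, 6.0, -4.6]
gripper_width: 0.013
gripper_force: 40.0
```

>>> drive_tool([
  [[-1,0,0,0.006,0],[-1,0,0,0.012,0],[-1,0,0,0.018,0],[-1,0,0,0.02,0],[-1,0,0,0.02,0]],
])

```text
time_s: 11.32
tcp_pos: [0.4722, -0.046, 0.0917]
eef_rot: [179.8, 0.0, -82.7]
contact_force: [-4.5, 6.7, -0.1]
gripper_width: 0.0127
gripper_force: 40.0
```

>>> drive_tool([
  [[-1,0,0,0.005,0],[-1,0,0,0.01,0],[-1,0,0,0.015,0],[-1,0,0,0.015,0],[-1,0,0,0.015,0]],
])

```text
time_s: 11.95
tcp_pos: [0.4723, -0.0461, 0.0914]
eef_rot: [179.9, -0.0, -82.6]
contact_force: [-13.0, 9.4, 18.2]
gripper_width: 0.0131
gripper_force: 40.0
```

The upward force rose to 18 N with z stalled, so the lid is resting on the chest. I'll open partly, because the rear finger has limited room.

>>> drive_tool([
  [[-1,0,0,-0.008,0],[-0.4,0,0,-0.008,0],[-0.4,0,0,-0.008,0],[-0.4,0,0,-0.008,0],[-0.4,0,0,-0.008,0]],
])

```text
time_s: 12.58
tcp_pos: [0.4739, -0.046, 0.0915]
eef_rot: [180.0, -0.0, -82.7]
contact_force: [0.3, 0.4, 0.3]
gripper_width: 0.0262
gripper_force: 0.0
```

```bash
python3 - <<'E'
from h import *
print({k:r.get_state()[k] for k in("tcp_pos","contact_force","gripper_width","gripper_force")})
a=capture("side")[75:325,230:450];z=cv2.resize(a,None,fx=2.4,fy=2.4,interpolation=cv2.INTER_CUBIC);cv2.imwrite("pics/s2.png",z[:,:,::-1])
E
```

```text
{'tcp_pos': array([ 0.47388803, -0.04601538,  0.0914956 ]), 'contact_force': array([0.34583208, 0.42505188, 0.28906856]), 'gripper_width': 0.026172233800947044, 'gripper_force': 0.0}
```

View pics/s2.png

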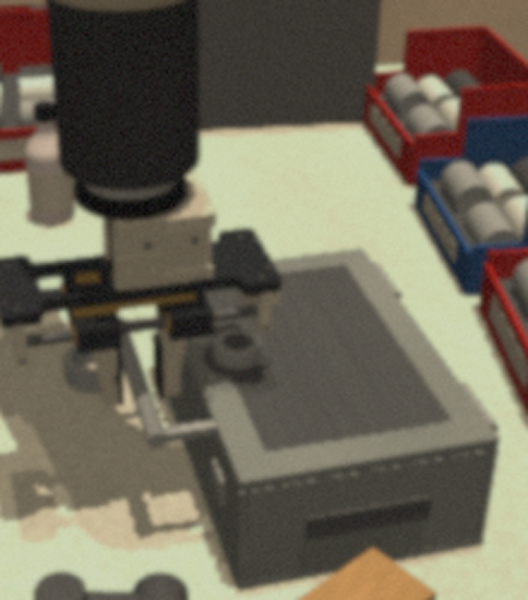

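The lid is flat on the chest and the fingers are clear of the bar, with the lock at about (237,355) in the crop. I'll rise, close the fingers and go above the lock.

>>> drive_tool([
  [[-0.4,0,0,-0.2,0],[-0.4,0,0,-0.45,0],[-0.4,0,0,-0.7,0],[-1,0,0,-0.8,0],[-1,0,0,-0.8,0]],
])

```text
time_s: 13.25
tcp_pos: [0.4741, -0.0457, 0.1878]
eef_rot: [-179.9, 0.0, -82.7]
contact_force: [-0.3, -0.8, -1.0]
gripper_width: 0.0116
gripper_force: 0.0
```

```bash
python3 -c "
from h import *
print(inc(lid(P,0,.15,0,.01)+[0,0,.060]))"
```

```text
(array([-0.003, -0.634,  0.233]), np.float64(0.0003))
```

>>> drive_tool([
  [[-1,0,-0.2,0,0],[-1,0,-0.42,0,0],[-1,0,-0.634,0,0],[-1,0,-0.634,0.12,0],[-1,0,-0.634,0.23,0]],
])

```text
time_s: 13.88
tcp_pos: [0.5479, -0.0363, 0.1575]
eef_rot: [179.8, 0.0, -82.7]
contact_force: [-0.3, 0.5, -0.3]
gripper_width: 0.0005
gripper_force: 0.0
```

```bash
python3 - <<'E'
from h import *
print({k:r.get_state()[k] for k in("tcp_pos","contact_force","gripper_width")}, proj("side",lid(P,0,.15,0,.01)),proj("side",lid(P,0,.15,0,.035)))
a=capture("side")[125:275,260:420];z=cv2.resize(a,None,fx=4,fy=4,interpolation=cv2.INTER_CUBIC);cv2.imwrite("pics/s3.png",z[:,:,::-1])
E
```

```text
{'tcp_pos': array([ 0.54790802, -0.03631557,  0.15753715]), 'contact_force': array([-0.31153857,  0.5173204 , -0.27481011]), 'gripper_width': 0.0005238021071988957} [[328.54521163 224.2463708 ]] [[328.70871831 212.65328329]]
```

View pics/s3.png

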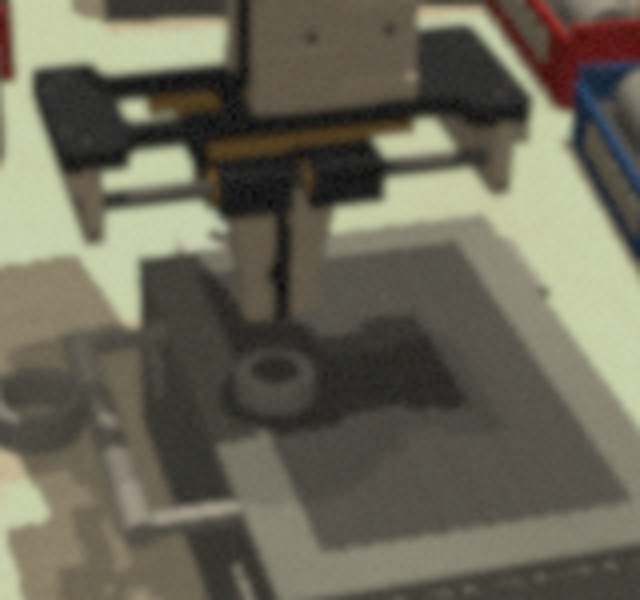

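The lock is at about (273,383) in the crop, at the model's predicted pixel, and the closed fingers are right above it. I'll feel downward.

>>> drive_tool([
  [[-1,0.01,-0.012,0.03,0],[-1,0.01,-0.012,0.06,0],[-1,0.01,-0.012,0.09,0],[-1,0.01,-0.012,0.11,0],[-1,0.01,-0.012,0.11,0]],
])

```text
time_s: 14.55
tcp_pos: [0.5507, -0.0371, 0.1467]
eef_rot: [180.0, 0.0, -82.7]
contact_force: [-0.0, -0.4, -0.1]
gripper_width: 0.0006
gripper_force: 0.0
```

>>> drive_tool([
  [[-1,0,0,0.006,0],[-1,0,0,0.012,0],[-1,0,0,0.018,0],[-1,0,0,0.024,0],[-1,0,0,0.024,0]],
])

```text
time_s: 15.18
tcp_pos: [0.5508, -0.0371, 0.1438]
eef_rot: [180.0, 0.0, -82.7]
contact_force: [1.0, -0.4, -0.2]
gripper_width: 0.0007
gripper_force: 0.0
```

Tip at 0.133.

>>> drive_tool([
  [[-1,0,0,0.006,0],[-1,0,0,0.012,0],[-1,0,0,0.018,0],[-1,0,0,0.024,0],[-1,0,0,0.024,0]],
])

```text
time_s: 15.8
tcp_pos: [0.5508, -0.0371, 0.1409]
eef_rot: [180.0, -0.0, -82.7]
contact_force: [-0.1, -0.1, -0.1]
gripper_width: 0.0003
gripper_force: 0.0
```

>>> drive_tool([
  [[-1,0,0,0.006,0],[-1,0,0,0.012,0],[-1,0,0,0.018,0],[-1,0,0,0.024,0],[-1,0,0,0.024,0]],
])

```text
time_s: 16.42
tcp_pos: [0.5508, -0.0371, 0.138]
eef_rot: [180.0, 0.0, -82.7]
contact_force: [-0.5, -0.1, 0.9]
gripper_width: 0.0006
gripper_force: 0.0
```

>>> drive_tool([
  [[-1,0,0,0.006,0],[-1,0,0,0.012,0],[-1,0,0,0.018,0],[-1,0,0,0.024,0],[-1,0,0,0.024,0]],
])

```text
time_s: 17.05
tcp_pos: [0.5508, -0.0371, 0.1351]
eef_rot: [180.0, -0.0, -82.7]
contact_force: [-0.1, -0.7, 0.1]
gripper_width: 0.0005
gripper_force: 0.0
```

>>> drive_tool([
  [[-1,0,0,0.006,0],[-1,0,0,0.012,0],[-1,0,0,0.018,0],[-1,0,0,0.024,0],[-1,0,0,0.024,0]],
])

```text
time_s: 17.68
tcp_pos: [0.5508, -0.0371, 0.1322]
eef_rot: [180.0, -0.0, -82.7]
contact_force: [-0.8, -0.4, -0.1]
gripper_width: 0.0004
gripper_force: 0.0
```

>>> drive_tool([
  [[-1,0,0,0.006,0],[-1,0,0,0.012,0],[-1,0,0,0.018,0],[-1,0,0,0.024,0],[-1,0,0,0.024,0]],
])

```text
time_s: 18.3
tcp_pos: [0.5508, -0.0371, 0.1294]
eef_rot: [180.0, 0.0, -82.7]
contact_force: [-1.2, 0.2, 0.3]
gripper_width: 0.0005
gripper_force: 0.0
```

>>> drive_tool([
  [[-1,0,0,0.005,0],[-1,0,0,0.01,0],[-1,0,0,0.015,0],[-1,0,0,0.02,0],[-1,0,0,0.02,0]],
])

```text
time_s: 18.92
tcp_pos: [0.5508, -0.0371, 0.127]
eef_rot: [180.0, -0.0, -82.7]
contact_force: [-0.1, 0.1, -0.6]
gripper_width: 0.0006
gripper_force: 0.0
```

>>> drive_tool([
  [[-1,0,0,0.005,0],[-1,0,0,0.01,0],[-1,0,0,0.015,0],[-1,0,0,0.015,0],[-1,0,0,0.015,0]],
])

```text
time_s: 19.55
tcp_pos: [0.5509, -0.0371, 0.1258]
eef_rot: [-180.0, -0.0, -82.6]
contact_force: [-1.7, 0.8, 5.1]
gripper_width: 0.0001
gripper_force: 2.7
```

Contact at a tip height of about 0.115. I'll press in slowly.

>>> drive_tool([
  [[-1,0,0,0.004,0],[-1,0,0,0.008,0],[-1,0,0,0.012,0],[-1,0,0,0.012,0],[-1,0,0,0.012,0]],
])

```text
time_s: 20.18
tcp_pos: [0.5509, -0.0371, 0.1246]
eef_rot: [-180.0, -0.0, -82.6]
contact_force: [-2.0, 0.9, 6.7]
gripper_width: 0.0003
gripper_force: 3.5
```

>>> drive_tool([
  [[-1,0,0,0.004,0],[-1,0,0,0.008,0],[-1,0,0,0.012,0],[-1,0,0,0.016,0],[-1,0,0,0.016,0]],
])

```text
time_s: 20.8
tcp_pos: [0.5509, -0.0371, 0.1226]
eef_rot: [-180.0, -0.0, -82.6]
contact_force: [-2.0, -0.5, 6.9]
gripper_width: 0.0005
gripper_force: 3.5
```

>>> drive_tool([
  [[-1,0,0,0.004,0],[-1,0,0,0.008,0],[-1,0,0,0.012,0],[-1,0,0,0.016,0],[-1,0,0,0.02,0]],
])

```text
time_s: 21.42
tcp_pos: [0.5509, -0.0372, 0.1203]
eef_rot: [-180.0, -0.0, -82.6]
contact_force: [-3.5, 0.4, 7.9]
gripper_width: 0.0006
gripper_force: 3.8
```

>>> drive_tool([
  [[-1,0,0,0.004,0],[-1,0,0,0.008,0],[-1,0,0,0.012,0],[-1,0,0,0.012,0],[-1,0,0,0.012,0]],
])

```text
time_s: 22.05
tcp_pos: [0.5509, -0.0371, 0.1188]
eef_rot: [-180.0, -0.0, -82.6]
contact_force: [-2.1, 0.4, 6.9]
gripper_width: 0.0003
gripper_force: 3.5
```

>>> drive_tool([
  [[-1,0,0,0.003,0],[-1,0,0,0.006,0],[-1,0,0,0.009,0],[-1,0,0,0.009,0],[-1,0,0,0.009,0]],
])

```text
time_s: 22.68
tcp_pos: [0.5509, -0.0371, 0.1177]
eef_rot: [-180.0, -0.0, -82.6]
contact_force: [-3.1, 0.7, 6.6]
gripper_width: 0.0003
gripper_force: 3.5
```

>>> drive_tool([
  [[-1,0,0,0.003,0],[-1,0,0,0.006,0],[-1,0,0,0.008,0],[-1,0,0,0.008,0],[-1,0,0,0.008,0]],
])

```text
time_s: 23.3
tcp_pos: [0.5509, -0.0371, 0.1168]
eef_rot: [-180.0, -0.0, -82.6]
contact_force: [-2.4, 1.2, 7.7]
gripper_width: 0.0004
gripper_force: 3.6
```

>>> drive_tool([
  [[-1,0,0,0.003,0],[-1,0,0,0.006,0],[-1,0,0,0.007,0],[-1,0,0,0.007,0],[-1,0,0,0.007,0]],
])

```text
time_s: 23.92
tcp_pos: [0.5509, -0.0371, 0.116]
eef_rot: [-180.0, -0.0, -82.6]
contact_force: [-3.2, -0.3, 7.0]
gripper_width: 0.0005
gripper_force: 3.7
```

>>> drive_tool([
  [[-1,0,0,0.003,0],[-1,0,0,0.006,0],[-1,0,0,0.007,0],[-1,0,0,0.007,0],[-1,0,0,0.007,0]],
])

```text
time_s: 24.55
tcp_pos: [0.5509, -0.0372, 0.1158]
eef_rot: [-180.0, -0.0, -82.6]
contact_force: [-5.3, 1.1, 14.4]
gripper_width: 0.0002
gripper_force: 6.9
```

>>> drive_tool([
  [[-1,0,0,0.003,0],[-1,0,0,0.003,0],[-1,0,0,0.003,0]],
])

```text
time_s: 24.92
tcp_pos: [0.551, -0.0372, 0.1158]
eef_rot: [-179.9, -0.0, -82.6]
contact_force: [-7.3, 1.5, 17.4]
gripper_width: 0.0003
gripper_force: 8.3
```

The force rose to 17 N with z stalled, so the lock is at its hard stop. I'll retreat upward.

>>> drive_tool([
  [[-1,0,0,-0.05,0],[-1,0,0,-0.3,0],[-1,0,0,-0.6,0],[-1,0,0,-0.9,0],[-1,0,0,-0.9,0]],
])

```text
time_s: 25.55
tcp_pos: [0.5525, -0.0369, 0.2251]
eef_rot: [-179.7, 0.0, -82.6]
contact_force: [-0.3, 0.7, -1.0]
gripper_width: 0.0005
gripper_force: 0.0
```

>>> drive_tool([
  [[-1,0,0,-0.1,0],[-1,0,0,-0.1,0],[-1,0,0,-0.1,0],[-1,0,0,-0.1,0]],
])

```text
time_s: 26.05
tcp_pos: [0.5506, -0.0372, 0.2333]
eef_rot: [179.9, -0.0, -82.7]
contact_force: [0.3, 0.8, 0.2]
gripper_width: 0.0002
gripper_force: 0.0
```

```bash
python3 - <<'E'
from h import *
a=capture("side")[75:345,210:450];z=cv2.resize(a,None,fx=2.2,fy=2.2,interpolation=cv2.INTER_CUBIC);cv2.imwrite("pics/s4.png",z[:,:,::-1])
E
```

```text
(no output)
```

View pics/s4.png

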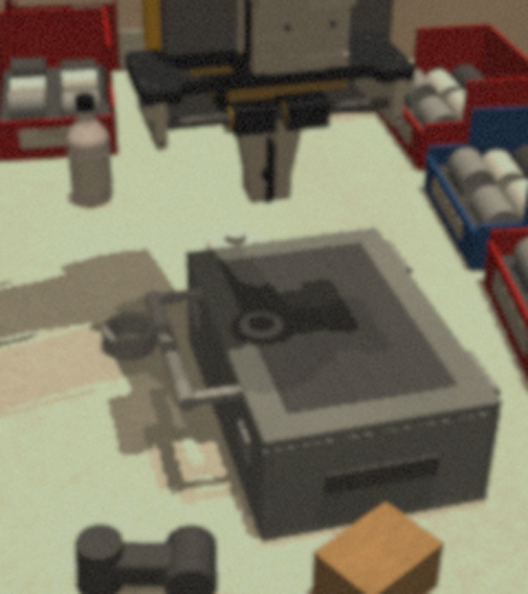

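The lid is shut, the lock at (260,323) is pushed down nearly flush with its sleeve, the gripper is clear and the parts have not moved. I'll hand it in.

```bash
python3 -c "
from plant import job
print(job.close_job())"
```

```text
the job is handed in; nothing more can be done
None
```

The job is handed in at about 26 s: the lid was carried down by the bar until it rested on the chest, the lock was pushed to its stop with readings up to about 17 N, and the last picture shows the gripper clear and the parts undisturbed; no verdict was returned.

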